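# Re-hang a loaded cruet caddy on the other hook stand

### The job

Take the loaded steel caddy by the middle of its handle bar, lift it off the two hooks it hangs on, carry it level and without setting it down to the empty stand, and lower it gently on to that stand's two hooks. How high those hooks are clamped has not been measured: feel for them, and let go only once they carry the caddy, with its bar lying in both hooks. Both jars must stay standing in the caddy, and the mug, timer and tin must be left alone.

Things in the scene. Friction and masses are not known exactly. Their poses are not given: they have to be found in the camera images.
- caddy_handle (a point): middle of the caddy's round handle bar (grip here, from above, fingers fore and aft). The bar runs along y, z up; 10 mm thick (12 mm on the dark middle sleeve, 50 mm long), 165 mm above the caddy's underside, carried by flat straps (18 mm wide in x) at y = +-59 mm and sticking out beyond them to end knobs at +-100 mm; it hangs in the hooks at +-80 mm, outside the straps: lifted clear of the tips, it leaves and enters fore-aft, straps between the hooks.
- caddy: open steel caddy, tray 64 mm (x) by 121 mm (y) with walls 45 mm high and two cells side by side along y, handle bar above; 0.28 kg empty, 0.43 to 0.6 kg loaded. Origin: centre of its underside, 165 mm below the handle bar's axis; z up.
- full_stand: fixed steel stand on whose two hooks the caddy hangs at first, bar axis 220 mm above the table. Base plate 8 mm thick, 155 x 120 mm; post 16 mm thick, 298 mm high, at x = +100 mm, behind the hooks. Origin: on the table, right below the middle between the hooks' seats; a seated bar lies along y above it; z up.
- empty_stand: the empty stand, same shape and origin. Two upturned 8 mm round hooks point to -x at y = -80 and +80 mm, each a V seat (45 degree flanks, tip at x = -29 mm, 24 mm above a seated bar's axis); a bar lowered within 15 mm fore or aft slides in. A seated bar's axis is 195 to 255 mm above the table, height not reported; firmly clamped.
- red_cap_jar_centre (a point): half-way up the tall spice jar with the wide red cap, 45 mm thick and 106 mm high, standing loose in one cell of the caddy; z up
- dark_cap_jar_centre (a point): half-way up the spice jar with the dark brown cap, 44 mm thick and 96 mm high, standing loose in the other cell of the caddy; z up
- mug: bystander: white dotted mug, 78 mm wide, 93 mm high; origin under its centre
- timer: bystander: round kitchen timer, 72 mm wide, 46 mm high; origin under its centre
- tin: bystander: food tin, 57 mm wide, 72 mm high; origin under its centre
Not all that is in view belongs to the job. Leave any blue look-alike of the part that bears dark_cap_jar_centre alone.

How it is judged:
By the outcome, as a careful person would: the job done as asked, in the order asked, and still so for the second after the job is handed in, with the robot touching nothing.
It also fails if it takes over 64 s, if anything falls off the work surface, if the arm or the gripper's body presses on something with over 40 N, if the wrist force passes 120 N, or if a joint passes its speed limit or range.

### The arm

A 6-joint arm with a two-finger parallel gripper is mounted at the origin on a cart in front of the work surface, level with it; the furniture and walls round the work are solid. World frame = base frame: x ahead of the robot, y to its left, z up, the work surface at z = 0. Lengths are in m, angles in rad, forces in N, time in s.
With the tool pointing down it reaches from about 0.375 to 0.925 m from the base axis. Payload 5.7 kg.
Tool frame: the origin (TCP) lies between the finger pads; the fingertips stand 8 mm ahead of it and the grasp point (between the pads) lies 11 mm behind it (tcp_to_tips is the distance from the TCP to the fingertips, in m); z points along the fingers, y is the line along which they close (so a half turn about z gives the same grasp; the last joint's range is limited). The gripper opens to 85 mm and grips with 20 to 120 N. Pads are 22 mm wide; open, the fingers measure 114 mm over their backs; the gripper's body (76 mm by 85 mm) begins 54 mm behind the grasp point. The pads swing forward as they close: fully open they stand 13 mm farther back than shut.
Start: joints at [0.996, 0.359, 1.51, -0, 1.272, -0.115], TCP at [0.266, 0.538, 0.239] pointing down, gripper open.
Joint ranges: [-2.97, 2.97], [-1.01, 2.36], [0.21, 2.38], [-0.96, 4.11], [0.2, 2.71], [-2.98, 2.98]. Speed limits (rad/s): [2.39, 2.39, 3.14, 3.14, 3.14, 3.14].

### API

Orientations are given as a rotation vector (axis times angle).
In Python, from rig import * gives the robot as it stands.
- The arm moves only by the tool servo_tool, never from a script. Its argument "series" is a list of rows, each a list of 5 numbers: the shift along the tool's x, y, z in cm, then the turn about the tool's z in rad, then the opening in per cent of the stroke, from 0 (shut) to 100 (fully open). A call has 1 to 20 rows; each row is the pose to reach, as a shift and turn from the pose commanded when the call began, along the tool's axes at that moment; what a row does not reach only later rows make up. A row lasts 1/12 s, in which the tool goes at most 41.7 mm and 7.16 degrees, less where a joint would pass 70% of its speed; a pose out of reach is approached as far as the arm can. A call with a gripper value outside its range is refused whole. The fingers move at their own pace and stop on an object; "newtons" is the grip in N (left out, the last holds). Time passes only in rows, so rows that repeat a pose let the fingers close. It gives the time, the measured TCP pose, the force, the opening and the grip force at its end, in the units of the state.
- sense(): the state, without advancing time (a new reading comes with each control period).
- snapshot(name): name is "scene" or "top"; returns a dict with "color" (384x512x3 uint8, red, green, blue), "depth" (384x512 float32, m along the optical axis (not along the pixel's ray), 0 where there is no reading), "mtx" (3x3 intrinsics, pixels), "R" (3x3) and "t" (3): a world point X has camera coordinates R X + t. Camera axes: x right, y down, z forward; pixel columns grow to the right and rows downward; lengths in m; the calibration is good to about 2 mm. A picture is of the moment at which its call begins.
- hand_in(): hands the job in; it is judged then, once.
The state is a dict: "t": time; "joint_pos": joint angles; "dq": joint speeds; "joint_efforts": joint torques, N m; "tool_pos": TCP position; "eef_rot": TCP orientation; "contact_force": force on the tool from outside, world axes, zero at the start; "moment": the same for the moment, N m; "width": opening from 0.0 (shut) to 1.0 (fully open); "gripper_force": force on a finger pad.
Only numpy, scipy, OpenCV 4.12 (cv2) and the standard library are available. Lean on these libraries where they do the work, as an engineer would, in place of code of your own. Each camera call takes 0.05 s, during which the arm holds its last target. There are 200 camera calls.

## Working session

There is one attempt and no reset: what is moved stays moved. The work goes in short steps, Python scripts to look and compute and a tool call to move; the robot and the scene stay as the last step left them, time stands still between calls to the robot, and variables do not carry over. Pictures are saved under pics/ and viewed, at most 10 in all, crops included, and the job is handed in when it is done.

Besides the shell and the picture viewer there is one more tool, called after "Call:" as a command line: name --pt "numbers of a row" for each row, then --argument value for the rest. servo_tool: Moves the arm, as the interface text tells. Its arguments: {"type":"object","properties":{"series":{"type":"array"},"newtons":{"type":"number"}},"required":["series"]}

```bash
mkdir -p pics; python3 - <<'E'
from rig import *
import numpy as np,cv2
for n in("scene","top"):
    s=snapshot(n); np.savez(f"{n}0.npz",**s); cv2.imwrite(f"pics/{n}0.png",cv2.cvtColor(s["color"],cv2.COLOR_RGB2BGR))
    print(n,-s["R"].T@s["t"]); print(s["mtx"],s["R"])
print(sense())
E
```

```text
scene [-0.32254597 -0.602773    0.79482998]
[[468.08538694   0.         251.94413953]
 [  0.         468.08538694 193.42030651]
 [  0.           0.           1.        ]] [[ 0.59696249 -0.80190471 -0.02417891]
 [-0.4486611  -0.30870902 -0.83869062]
 [ 0.66508571  0.51151498 -0.54407116]]
top [ 0.40098636 -0.01684303  1.21179101]
[[417.18683116   0.         251.65668163]
 [  0.         417.18683116 196.69551286]
 [  0.           0.           1.        ]] [[ 0.02264337 -0.99960313 -0.01675866]
 [-0.99865768 -0.0218345  -0.0469691 ]
 [ 0.04658454  0.0177997  -0.99875575]]
{'t': 0.1, 'joint_pos': array([ 9.95913243e-01,  3.59422199e-01,  1.51130803e+00,  5.96500473e-06,
        1.27251602e+00, -1.15101023e-01]), 'dq': array([-3.76882420e-04, -1.01713156e-03, -3.60035691e-03, -1.27467825e-03,
        2.82490353e-04,  9.69816716e-05]), 'joint_efforts': array([-4.71177009e-04, -5.28659105e+01, -2.79347259e+01, -2.12834257e-04,
        5.04751617e-03,  3.39935798e-05]), 'tool_pos': array([0.26593245, 0.53718549, 0.23855021]), 'eef_rot': array([-7.15753003e-01, -3.05838993e+00,  2.44094499e-03]), 'contact_force': array([ 0.19094869, -0.91809242,  0.6613819 ]), 'moment': array([ 0.03108659, -0.00027808, -0.01870089]), 'gripper_force': 0.0, 'width': 1.000548448799698}
```

View pics/scene0.png

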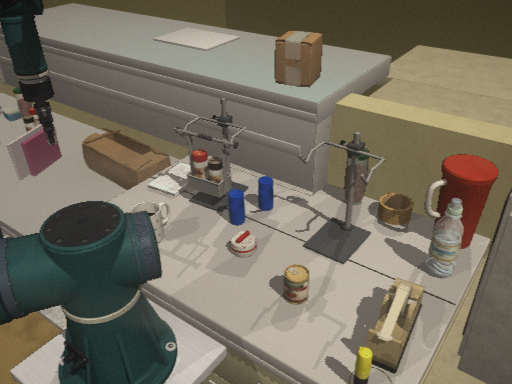

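View pics/top0.png

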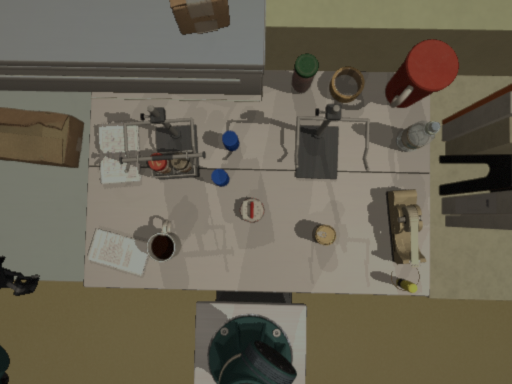

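The scene picture shows the caddy with its jars on the left stand (about 210,160) and the empty stand on the right (about 345,200). In the top picture the bar runs from about (122,159) to (203,154), the empty stand's base is at about (318,152), and the bystanders are the mug (162,246), timer (251,210) and tin (324,234).

```bash
python3 - <<'E'
import numpy as np,cv2
t=cv2.imread("pics/top0.png");s=cv2.imread("pics/scene0.png")
f=lambda i,x,y,w,h:cv2.resize(i[y:y+h,x:x+w],(400,300),interpolation=cv2.INTER_CUBIC)
cv2.imwrite("pics/m1.png",np.vstack([np.hstack([f(t,110,95,120,90),f(t,275,95,120,90)]),np.hstack([f(s,160,90,120,90),f(s,285,120,120,90)])]))
E
cat > h.py <<'E'
import numpy as np,cv2
def load(n): return dict(np.load(n))
def atz(s,u,v,z):
    d=s["R"].T@np.linalg.solve(s["mtx"],[u,v,1.]); c=-s["R"].T@s["t"]
    return c+d*(z-c[2])/d[2]
def cloud(s):
    d=s["depth"];v,u=np.nonzero(d);z=d[v,u]
    P=np.linalg.solve(s["mtx"],np.vstack([u,v,np.ones_like(u)]))*z
    return (s["R"].T@(P-s["t"][:,None])).T,u,v
def proj(s,X):
    q=s["mtx"]@(s["R"]@np.asarray(X).T+s["t"][:,None]);return (q[:2]/q[2]).T
E
```

```text
(no output)
```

View pics/m1.png

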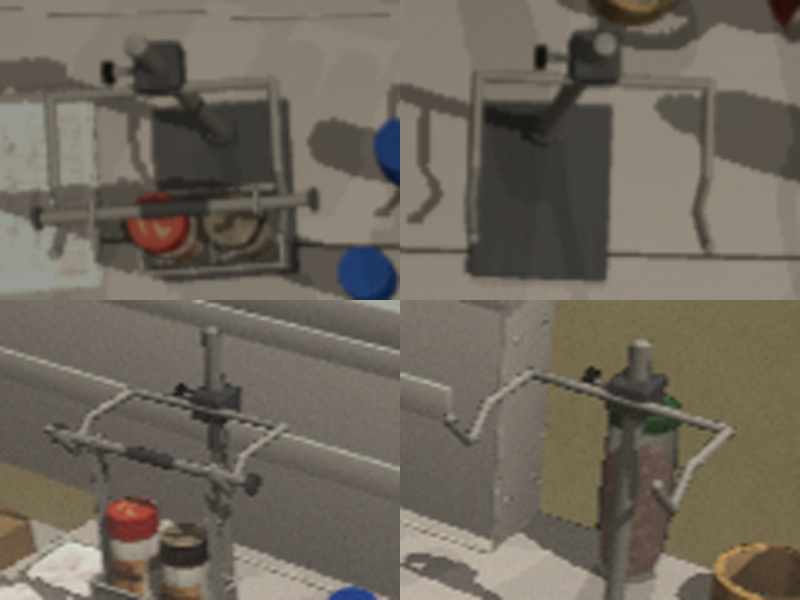

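In the enlarged crops, the bar knobs are at top pixels (121.4,159.5) and (204.2,154.4). The empty hooks' V bottoms are near scene pixels (306,162) and (366,183), and in the top view near (484,207) for the right hook. I'll triangulate the matching features next.

```bash
python3 - <<'E'
from h import *
T=load("top0.npz");S=load("scene0.npz")
P=lambda s:s["mtx"]@np.hstack([s["R"],s["t"][:,None]])
def tri(a,b): # crop px (top: which crop), scene crop
    X=cv2.triangulatePoints(P(T),P(S),np.array(a,float)[:,None],np.array(b,float)[:,None]);X=(X[:3]/X[3]).ravel()
    return X, proj(T,X[None])[0]-a, proj(S,X[None])[0]-b
k=.3
t1=lambda x,y:(110+x*k,95+y*k); t2=lambda x,y:(275+(x-400)*k,95+y*k)
s1=lambda x,y:(160+x*k,90+(y-300)*k); s2=lambda x,y:(285+(x-400)*k,120+(y-300)*k)
np.set_printoptions(precision=4,suppress=True)
for n,a,b in [("knobL",t1(38,215),s1(55,435)),("knobR",t1(314,198),s1(252,485)),("sleeve",t1(172,209),s1(150,458)),
 ("E cornerL",t2(478,76),s2(533,374)),("E cornerR",t2(711,82),s2(730,431)),("E VL",t2(472,208),s2(470,440)),("E VR",t2(698,208),s2(673,508)),("E tipL",t2(473,242),s2(449,392)),("E tipR",t2(708,248),s2(658,486)),
 ("F cornerL",t1(50,96),s1(130,392)),("F cornerR",t1(274,82),s1(285,429)),("Epost top",t2(606,42),s2(640,346)),("Fpost",t1(135,46),s1(210,333))]:
    print(n,*tri(a,b))
for x,y in [(38,215),(314,198),(172,209)]: print(atz(T,*t1(x,y),.22))
print("Eplate",[atz(T,*t2(x,y),.008)[:2] for x,y in[(484,103),(612,106),(605,280),(468,274)]])
print("Fplate",[atz(T,*t1(x,y),.008)[:2] for x,y in[(152,103),(288,100)]])
Q,u,v=cloud(T)
m=(Q[:,2]>.17)&(Q[:,2]<.33)&(Q[:,0]<.75)&(Q[:,0]>.4)
for lo,hi in((-.4,-.08),(.08,.5)):
    mm=m&(Q[:,1]>lo)&(Q[:,1]<hi)
    a=Q[mm]; print(len(a),a.min(0),a.max(0)); 
    # columns along y bins
    for y in np.arange(lo,hi,.02):
        b=a[(a[:,1]>=y)&(a[:,1]<y+.02)]
        if len(b): print(round(y,2),len(b),b.min(0),b.max(0))
E
```

```text
knobL [0.5289 0.3183 0.2169] [-0.6086  0.5369] [0.5382 0.026 ]
knobR [0.5466 0.1168 0.2188] [ 0.1048 -0.0817] [-0.094   0.0033]
sleeve [0.5369 0.2186 0.219 ] [ 0.3021 -0.2506] [-0.2687 -0.0032]
E cornerL [ 0.6313 -0.1049  0.2554] [ 0.5186 -0.3346] [-0.4442  0.0736]
E cornerR [ 0.6291 -0.2644  0.2566] [ 0.0904 -0.0518] [-0.0797  0.0199]
E VL [ 0.5417 -0.104   0.2393] [ 0.6139 -0.4144] [-0.5651  0.075 ]
E VR [ 0.545  -0.2624  0.2349] [ 0.3485 -0.2091] [-0.3306  0.0715]
E tipL [ 0.5123 -0.1015  0.2902] [ 1.0566 -0.7182] [-0.9618  0.1185]
E tipR [ 0.5136 -0.262   0.2674] [ 0.6881 -0.4147] [-0.6546  0.1374]
F cornerL [0.6143 0.3081 0.2282] [-0.2226  0.1874] [0.1853 0.0032]
F cornerR [0.6285 0.1459 0.2286] [ 0.3245 -0.2474] [-0.2731  0.0135]
Epost top [ 0.6451 -0.1841  0.2948] [-0.2328  0.1399] [ 0.1953 -0.0432]
Fpost [0.6358 0.2294 0.294 ] [ 0.2353 -0.1879] [-0.1872  0.0031]
[0.5299 0.3158 0.22  ]
[0.5462 0.1168 0.22  ]
[0.5362 0.219  0.22  ]
Eplate [array([ 0.6662, -0.1318]), array([ 0.6656, -0.2431]), array([ 0.5136, -0.239 ]), array([ 0.5163, -0.1205])]
Fplate [array([0.6582, 0.2901]),
[... 1379 characters left out ...]
5297 0.2401 0.2175] [0.7499 0.26   0.3105]
0.26 258 [0.5233 0.2602 0.1711] [0.75   0.28   0.3112]
0.28 249 [0.4979 0.2802 0.2138] [0.75   0.2999 0.3107]
0.3 307 [0.5004 0.3001 0.2127] [0.7499 0.3199 0.3102]
0.32 137 [0.5233 0.3201 0.2218] [0.7499 0.3399 0.3108]
0.34 131 [0.734  0.3401 0.2517] [0.7499 0.3599 0.3109]
0.36 133 [0.7336 0.36   0.2508] [0.7495 0.3799 0.3109]
0.38 138 [0.734  0.38   0.2502] [0.7499 0.3998 0.3102]
0.4 139 [0.7343 0.4    0.2484] [0.75   0.4198 0.3113]
0.42 137 [0.7338 0.4201 0.2481] [0.7497 0.4397 0.3105]
0.44 137 [0.734  0.4401 0.2481] [0.7497 0.4597 0.3099]
0.46 131 [0.7339 0.4603 0.2522] [0.7498 0.4798 0.3103]
0.48 127 [0.7343 0.4802 0.2517] [0.7499 0.5    0.3114]
```

```bash
cat >> h.py <<'E'
from scipy.spatial.transform import Rotation as Ro
def rel(s,x,y,z,yaw):
    "tool-frame shift cm and turn to bring the grasp point to x,y,z and tool y to world angle yaw"
    R=Ro.from_rotvec(s["eef_rot"]).as_matrix()
    d=R.T@(np.array([x,y,z-.011])-s["tool_pos"])*100
    a=np.arctan2(R[1,1],R[0,1]); t=-(yaw-a); t=(t+np.pi/2)%np.pi-np.pi/2
    return np.round(np.r_[d,t],3)
def show(s): print(s["t"],s["tool_pos"].round(4),s["eef_rot"].round(3),s["contact_force"].round(2),s["moment"].round(2),round(s["width"],3),s["gripper_force"])
E
python3 - <<'E'
from rig import *; from h import *
s=sense(); print(rel(s,.538,.218,.33,.083),rel(s,.538,.218,.22,.083))
E
```

```text
[-38.544 -16.544  -8.025   1.028] [-38.546 -16.526   2.975   1.028]
```

Call:
servo_tool --pt "0 0 -3 0 100" --pt "0 0 -6 0 100" --pt "-2 -0.9 -8 0.1 100" --pt "-5 -2.1 -8 0.2 100" --pt "-8 -3.4 -8 0.3 100" --pt "-11 -4.7 -8 0.4 100" --pt "-14 -6 -8 0.5 100" --pt "-17.5 -7.5 -8 0.6 100" --pt "-21 -9 -8 0.7 100" --pt "-24.5 -10.5 -8 0.8 100" --pt "-28 -12 -8 0.9 100" --pt "-31.5 -13.5 -8 1.028 100" --pt "-34.5 -14.8 -8 1.028 100" --pt "-36.8 -15.8 -8 1.028 80" --pt "-38 -16.3 -8 1.028 70" --pt "-38.5 -16.5 -8 1.028 60" --pt "-38.5 -16.5 -8 1.028 60" --pt "-38.5 -16.5 -8 1.028 60" --newtons 60

```text
t: 1.6
tool_pos: [0.5372, 0.2198, 0.319]
eef_rot: [-2.126, -2.311, 0.001]
contact_force: [0.2, -0.4, 0.4]
width: 0.596
gripper_force: 0.0
```

```bash
python3 - <<'E'
from rig import *; from h import *
s=sense(); show(s); print(rel(s,.538,.218,.22,.083))
f=lambda i,x,y,w,h:cv2.resize(i[y:y+h,x:x+w,::-1],(400,300),interpolation=cv2.INTER_CUBIC)
t=snapshot("top");c=snapshot("scene")
cv2.imwrite("pics/m2.png",np.hstack([f(t["color"],110,95,120,90),f(c["color"],160,90,120,90)]))
E
```

```text
1.6 [0.5372 0.2198 0.319 ] [-2.126e+00 -2.311e+00  1.000e-03] [ 0.17 -0.43  0.39] [ 0.04  0.01 -0.01] 0.596 0.0
[-0.191  0.079 11.004  0.   ]
```

View pics/m2.png

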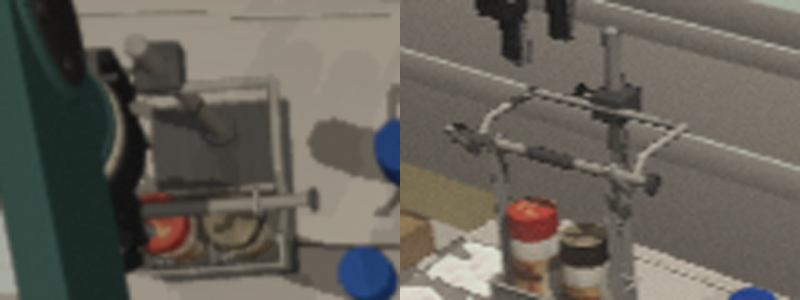

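The open fingers show in the scene crop at about (525,30), above the dark sleeve at (550,157). They line up with the bar as computed, so I'll descend.

Call:
servo_tool --pt "-0.05 0 1 0 60" --pt "-0.1 0.05 2.5 0 60" --pt "-0.2 0.1 4.5 0 60" --pt "-0.2 0.1 6.5 0 60" --pt "-0.2 0.1 8.5 0 60" --pt "-0.2 0.1 10 0 60" --pt "-0.2 0.1 10.7 0 60" --pt "-0.2 0.1 11 0 60" --pt "-0.2 0.1 11 0 50" --pt "-0.2 0.1 11 0 40" --pt "-0.2 0.1 11 0 30" --pt "-0.2 0.1 11 0 25" --newtons 20

```text
t: 2.7
tool_pos: [0.5399, 0.2173, 0.2103]
eef_rot: [2.127, 2.311, 0.002]
contact_force: [-0.9, -0.9, -0.9]
width: 0.248
gripper_force: 0.0
```

Call:
servo_tool --pt "0 0 0 0 20" --pt "0 0 0 0 15" --pt "0 0 0 0 10" --pt "0 0 0 0 5" --pt "0 0 0 0 0" --pt "0 0 0 0 0" --pt "0 0 0 0 0" --pt "0 0 0 0 0" --newtons 20

```text
t: 3.37
tool_pos: [0.5379, 0.2169, 0.2095]
eef_rot: [-2.126, -2.311, 0.003]
contact_force: [-5.4, -0.6, 4.5]
width: 0.131
gripper_force: 19.6
```

Call:
servo_tool --pt "0 0 0 0 0" --pt "0 0 0 0 0" --pt "0 0 -0.1 0 0" --pt "0 0 -0.3 0 0" --pt "0 0 -0.6 0 0" --pt "0 0 -1.0 0 0" --pt "0 0 -1.5 0 0" --pt "0 0 -2.1 0 0" --pt "0 0 -2.7 0 0" --pt "0 0 -3.4 0 0" --pt "0 0 -4.1 0 0" --pt "0 0 -4.8 0 0" --pt "0 0 -5.5 0 0" --pt "0 0 -6.2 0 0" --pt "0 0 -6.9 0 0" --pt "0 0 -7.4 0 0" --pt "0 0 -7.8 0 0" --pt "0 0 -8 0 0" --pt "0 0 -8 0 0" --pt "0 0 -8 0 0" --newtons 80

```text
t: 5.03
tool_pos: [0.5391, 0.217, 0.2891]
eef_rot: [-2.127, -2.312, 0.001]
contact_force: [-0.9, -0.3, -5.3]
width: 0.108
gripper_force: 78.0
```

```bash
python3 - <<'E'
from rig import *; from h import *
s=sense(); show(s); print(rel(s,.43,.209,.30,.083))
f=lambda i,x,y,w,h:cv2.resize(i[y:y+h,x:x+w,::-1],(400,300),interpolation=cv2.INTER_CUBIC)
t=snapshot("top");c=snapshot("scene")
cv2.imwrite("pics/m3.png",np.hstack([f(t["color"],110,95,120,90),f(c["color"],160,90,120,90)]))
E
```

```text
5.0333 [0.5391 0.217  0.2891] [-2.127e+00 -2.312e+00  1.000e-03] [-0.86 -0.31 -5.28] [-0.04  0.    0.01] 0.108 77.9867935180664
[  0.105 -10.937   0.016   0.   ]
```

View pics/m3.png

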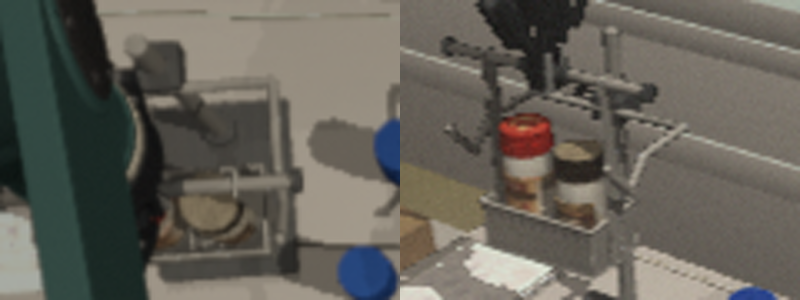

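The scene crop shows the caddy hanging level off the hooks. The red cap is at (525,135), the dark cap at (578,155), and both jars are standing.

Call:
servo_tool --pt "0 -0.1 0 0 0" --pt "0 -0.3 0 0 0" --pt "0 -0.6 0 0 0" --pt "0 -1.0 0 0 0" --pt "0 -1.5 0 0 0" --pt "0 -2.1 0 0 0" --pt "0 -2.8 0 0 0" --pt "0 -3.6 0 0 0" --pt "0 -4.5 0 0 0" --pt "0 -5.4 0 0 0" --pt "0 -6.3 0 0 0" --pt "0 -7.2 0 0 0" --pt "0 -8.0 0 0 0" --pt "0 -8.7 0 0 0" --pt "0 -9.3 0 0 0" --pt "0 -9.8 0 0 0" --pt "0 -10.3 0 0 0" --pt "0 -10.6 0 0 0" --pt "0 -10.8 0 0 0" --pt "0 -10.9 0 0 0"

```text
t: 6.8
tool_pos: [0.4305, 0.208, 0.2893]
eef_rot: [2.127, 2.312, -0.0]
contact_force: [-0.5, 0.0, -5.3]
width: 0.108
gripper_force: 78.0
```

```bash
python3 - <<'E'
from rig import *; from h import *
s=sense(); show(s); print(rel(s,.43,-.182,.30,-.015))
E
```

```text
6.8 [0.4305 0.208  0.2893] [ 2.127  2.312 -0.   ] [-0.52  0.01 -5.28] [ 0.   -0.02 -0.02] 0.108 78.0488920211792
[-3.8862e+01 -3.2790e+00  3.3000e-02  9.8000e-02]
```

Call:
servo_tool --pt "-0.1 0 0 0 0" --pt "-0.3 0 0 0 0" --pt "-0.6 -0.05 0 0 0" --pt "-1.0 -0.08 0 0 0" --pt "-1.5 -0.13 0 0 0" --pt "-2.1 -0.18 0 0 0" --pt "-2.8 -0.24 0 0 0" --pt "-3.6 -0.3 0 0 0" --pt "-4.5 -0.38 0 0 0" --pt "-5.5 -0.46 0 0 0" --pt "-6.6 -0.56 0 0 0" --pt "-7.8 -0.66 0 0 0" --pt "-9.1 -0.77 0 0 0" --pt "-10.4 -0.88 0 0 0" --pt "-11.7 -0.99 0 0 0" --pt "-13.0 -1.1 0 0 0" --pt "-14.3 -1.21 0 0 0" --pt "-15.6 -1.32 0 0 0" --pt "-16.9 -1.42 0 0 0" --pt "-18.2 -1.53 0 0 0"

```text
t: 8.47
tool_pos: [0.4302, 0.0239, 0.2894]
eef_rot: [2.128, 2.311, -0.0]
contact_force: [-0.3, -0.8, -4.6]
width: 0.108
gripper_force: 78.1
```

Call:
servo_tool --pt "-1.3 -0.11 0 0.005 0" --pt "-2.6 -0.22 0 0.01 0" --pt "-3.9 -0.33 0 0.015 0" --pt "-5.2 -0.44 0 0.02 0" --pt "-6.5 -0.55 0 0.027 0" --pt "-7.8 -0.66 0 0.034 0" --pt "-9.1 -0.77 0 0.041 0" --pt "-10.4 -0.88 0 0.048 0" --pt "-11.7 -0.99 0 0.055 0" --pt "-13.0 -1.1 0 0.062 0" --pt "-14.2 -1.2 0 0.07 0" --pt "-15.4 -1.3 0 0.077 0" --pt "-16.5 -1.39 0 0.083 0" --pt "-17.5 -1.48 0 0.088 0" --pt "-18.4 -1.55 0 0.092 0" --pt "-19.2 -1.62 0 0.095 0" --pt "-19.8 -1.67 0 0.098 0" --pt "-20.3 -1.71 0 0.098 0" --pt "-20.6 -1.74 0 0.098 0" --pt "-20.7 -1.75 0 0.098 0"

```text
t: 10.13
tool_pos: [0.4302, -0.1827, 0.2893]
eef_rot: [-2.238, -2.205, 0.0]
contact_force: [-0.8, -1.0, -4.6]
width: 0.114
gripper_force: 78.1
```

```bash
python3 - <<'E'
from rig import *; from h import *
s=sense(); show(s); print(rel(s,.546,-.184,.30,-.015))
f=lambda i,x,y,w,h:cv2.resize(i[y:y+h,x:x+w,::-1],(400,300),interpolation=cv2.INTER_CUBIC)
t=snapshot("top");c=snapshot("scene");np.savez("top1.npz",**t);np.savez("scene1.npz",**c)
cv2.imwrite("pics/m4.png",np.hstack([f(t["color"],265,95,140,105),f(c["color"],265,110,140,105)]))
E
```

```text
10.1333 [ 0.4302 -0.1827  0.2893] [-2.238 -2.205  0.   ] [-0.79 -0.99 -4.58] [ 0.02  0.04 -0.04] 0.114 78.05251479148865
[ 0.047 11.582  0.027 -0.   ]
```

View pics/m4.png

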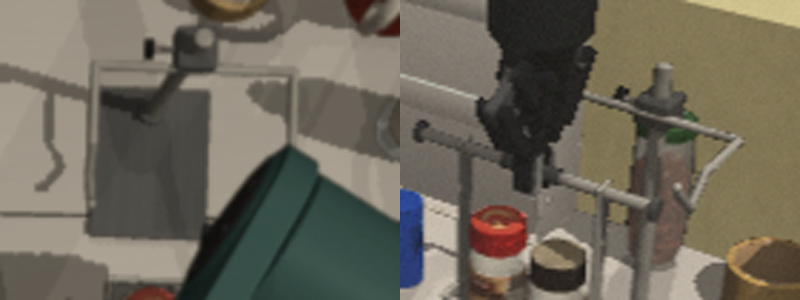

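Both jars stand: red cap at (498,230), dark cap at (558,262). The bar runs from (420,130) to (655,210) in the scene crop, in front of the empty hooks. I'll check where the bar's centre sits relative to the TCP and whether it is level.

```bash
python3 - <<'E'
from h import *
S=load("scene1.npz")
a=(272,155.5);b=(354.3,183.5)
A=atz(S,*a,.30);B=atz(S,*b,.30);print(A,B,(A+B)/2,np.linalg.norm(A-B),(A-B)[0]/(A-B)[1])
Q,u,v=cloud(S)
m=(abs(Q[:,0]-.43)<.03)&(Q[:,2]>.27)&(Q[:,2]<.32)&(abs(Q[:,1]+.183)<.12)
q=Q[m]
for lo in np.arange(-.3,-.06,.02):
    w=q[(q[:,1]>=lo)&(q[:,1]<lo+.02)]
    if len(w): print(round(lo,2),len(w),np.median(w,0).round(4),w[:,1].min().round(3),w[:,1].max().round(3))
E
```

```text
[ 0.43138098 -0.08201582  0.3       ] [ 0.4269189  -0.28376196  0.3       ] [ 0.42914994 -0.18288889  0.3       ] 0.20179548179065557 0.022117268337889046
-0.3 35 [ 0.4255 -0.2828  0.3013] -0.285 -0.28
-0.28 45 [ 0.4259 -0.2694  0.3022] -0.28 -0.261
-0.26 92 [ 0.4269 -0.2419  0.2982] -0.26 -0.24
-0.24 51 [ 0.4261 -0.2317  0.3017] -0.24 -0.22
-0.22 46 [ 0.4262 -0.2088  0.3027] -0.22 -0.2
-0.2 172 [ 0.4207 -0.1897  0.3039] -0.2 -0.18
-0.18 46 [ 0.4147 -0.1764  0.3011] -0.18 -0.161
-0.16 40 [ 0.4268 -0.1509  0.302 ] -0.159 -0.14
-0.14 92 [ 0.4278 -0.1237  0.2954] -0.14 -0.121
-0.12 35 [ 0.4285 -0.1088  0.3014] -0.117 -0.1
-0.1 49 [ 0.4279 -0.0853  0.3021] -0.099 -0.08
-0.08 5 [ 0.4243 -0.0793  0.301 ] -0.08 -0.079
```

Call:
servo_tool --pt "0 0.1 0 0 0" --pt "0 0.3 0 0 0" --pt "0 0.6 0 0 0" --pt "0 1.0 0 0 0" --pt "0 1.5 0 0 0" --pt "0 2.1 0 0 0" --pt "0 2.8 0 0 0" --pt "0 3.6 0 0 0" --pt "0 4.5 0 0 0" --pt "0 5.5 0 0 0" --pt "0 6.5 0 0 0" --pt "0 7.5 0 0 0" --pt "0 8.4 0 0 0" --pt "0 9.2 0 0 0" --pt "0 9.9 0 0 0" --pt "0 10.5 0 0 0" --pt "0 11 0 0 0" --pt "0 11.3 0 0 0" --pt "0 11.5 0 0 0" --pt "0 11.6 0 0 0"

```text
t: 11.9
tool_pos: [0.5462, -0.1841, 0.2893]
eef_rot: [-2.238, -2.205, 0.0]
contact_force: [0.2, 0.2, -4.6]
width: 0.109
gripper_force: 78.1
```

Call:
servo_tool --pt "0 0 0 0 0" --pt "0 0 0 0 0" --pt "0 0 0 0 0" --pt "0 0 0 0 0" --pt "0 0 0 0 0" --pt "0 0 0 0 0"

```text
t: 12.4
tool_pos: [0.546, -0.1841, 0.2894]
eef_rot: [2.238, 2.205, -0.0]
contact_force: [0.3, -0.1, -5.0]
width: 0.109
gripper_force: 78.1
```

```bash
python3 - <<'E'
from rig import *; from h import *
s=sense(); show(s)
f=lambda i,x,y,w,h:cv2.resize(i[y:y+h,x:x+w,::-1],(400,300),interpolation=cv2.INTER_CUBIC)
t=snapshot("top");c=snapshot("scene")
cv2.imwrite("pics/m5.png",np.hstack([f(t["color"],265,95,140,105),f(c["color"],280,100,120,90)]))
E
```

```text
12.4 [ 0.546  -0.1841  0.2894] [ 2.238  2.205 -0.   ] [ 0.27 -0.06 -5.02] [-0.13  0.03  0.  ] 0.109 78.0794906616211
```

View pics/m5.png

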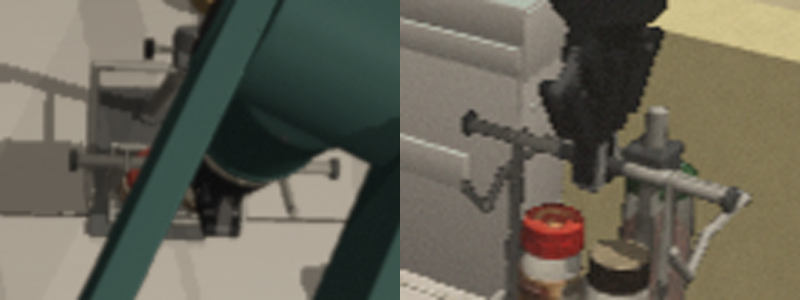

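The bar, from (470,125) to (733,200), is above the left V at (485,205) and the right V at (685,272). I'll lower it now and watch the force.

Call:
servo_tool --pt "0 0 0.1 0 0" --pt "0 0 0.3 0 0" --pt "0 0 0.6 0 0" --pt "0 0 0.9 0 0" --pt "0 0 1.2 0 0" --pt "0 0 1.5 0 0" --pt "0 0 1.8 0 0" --pt "0 0 2.1 0 0" --pt "0 0 2.4 0 0" --pt "0 0 2.7 0 0" --pt "0 0 3.0 0 0" --pt "0 0 3.25 0 0" --pt "0 0 3.45 0 0" --pt "0 0 3.6 0 0" --pt "0 0 3.7 0 0" --pt "0 0 3.75 0 0" --pt "0 0 3.8 0 0" --pt "0 0 3.8 0 0"

```text
t: 14.0
tool_pos: [0.5462, -0.1841, 0.2513]
eef_rot: [2.238, 2.205, -0.0]
contact_force: [0.1, -0.1, -5.2]
width: 0.113
gripper_force: 78.1
```

Call:
servo_tool --pt "0 0 0.1 0 0" --pt "0 0 0.2 0 0" --pt "0 0 0.3 0 0" --pt "0 0 0.4 0 0" --pt "0 0 0.5 0 0" --pt "0 0 0.6 0 0" --pt "0 0 0.6 0 0"

```text
t: 14.58
tool_pos: [0.546, -0.1841, 0.245]
eef_rot: [-2.238, -2.205, 0.0]
contact_force: [-0.3, -0.3, -5.0]
width: 0.108
gripper_force: 78.1
```

Call:
servo_tool --pt "0 0 0.1 0 0" --pt "0 0 0.2 0 0" --pt "0 0 0.3 0 0" --pt "0 0 0.3 0 0"

```text
t: 14.92
tool_pos: [0.546, -0.1841, 0.2421]
eef_rot: [-2.238, -2.204, 0.0]
contact_force: [-0.8, -0.1, -4.1]
width: 0.107
gripper_force: 78.1
```

Call:
servo_tool --pt "0 0 0.1 0 0" --pt "0 0 0.2 0 0" --pt "0 0 0.2 0 0"

```text
t: 15.17
tool_pos: [0.546, -0.1841, 0.2401]
eef_rot: [-2.238, -2.205, 0.0]
contact_force: [0.4, 0.1, -5.0]
width: 0.107
gripper_force: 78.1
```

Call:
servo_tool --pt "0 0 0.1 0 0" --pt "0 0 0.2 0 0" --pt "0 0 0.2 0 0"

```text
t: 15.42
tool_pos: [0.5459, -0.1841, 0.2381]
eef_rot: [-2.238, -2.204, 0.001]
contact_force: [-0.5, -0.3, -5.1]
width: 0.108
gripper_force: 78.1
```

Call:
servo_tool --pt "0 0 0.1 0 0" --pt "0 0 0.2 0 0" --pt "0 0 0.2 0 0"

```text
t: 15.67
tool_pos: [0.546, -0.1842, 0.2374]
eef_rot: [2.238, 2.204, -0.0]
contact_force: [-3.7, 1.1, 3.6]
width: 0.105
gripper_force: 79.3
```

Call:
servo_tool --pt "0 -0.05 0 0 0" --pt "0 -0.1 0 0 0" --pt "0 -0.1 0 0 0" --pt "0 -0.1 0 0 0"

```text
t: 16.0
tool_pos: [0.5457, -0.1842, 0.2371]
eef_rot: [2.237, 2.204, 0.001]
contact_force: [-1.9, 1.2, 7.0]
width: 0.11
gripper_force: 79.2
```

```bash
python3 - <<'E'
from rig import *; from h import *
show(sense())
E
```

```text
16.0 [ 0.5457 -0.1842  0.2371] [2.237e+00 2.204e+00 1.000e-03] [-1.86  1.18  7.02] [ 0.19  0.23 -0.17] 0.11 79.21927571296692
```

The net vertical force went from −5 N to +7 N. The roll moment is only 0.19 N·m, whereas one hook alone would give about 1 N·m, so both hooks are carrying. I'll ease the preload and grip, then check before opening.

Call:
servo_tool --pt "0 0 -0.05 0 0" --pt "0 0 -0.05 0 0" --pt "0 0 -0.05 0 0" --pt "0 0 -0.05 0 0" --newtons 20

```text
t: 16.33
tool_pos: [0.5456, -0.1843, 0.237]
eef_rot: [2.238, 2.204, 0.001]
contact_force: [0.1, 0.1, 4.1]
width: 0.112
gripper_force: 79.1
```

```bash
python3 - <<'E'
from rig import *; from h import *
show(sense())
t=snapshot("top");c=snapshot("scene")
f=lambda i,x,y,w,h:cv2.resize(i[y:y+h,x:x+w,::-1],(400,300),interpolation=cv2.INTER_CUBIC)
cv2.imwrite("pics/m6.png",np.hstack([f(t["color"],265,95,140,105),f(c["color"],290,110,100,75)]))
E
```

```text
16.3333 [ 0.5456 -0.1843  0.237 ] [2.238e+00 2.204e+00 1.000e-03] [0.08 0.09 4.07] [ 0.13  0.09 -0.12] 0.112 79.07525539398193
```

View pics/m6.png

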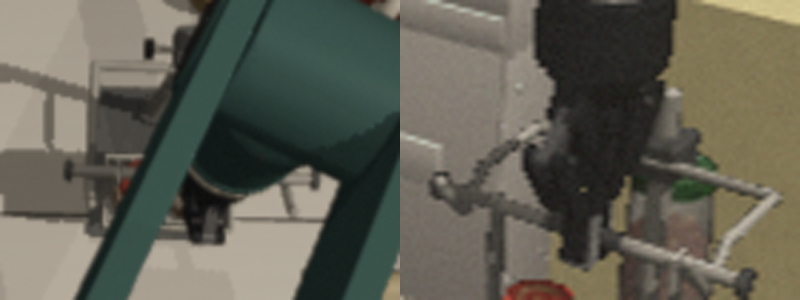

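The bar lies in the left V at (460,205) and the right V at (700,265), and the hooks carry the load. I'll open slowly.

Call:
servo_tool --pt "0 0 0 0 12" --pt "0 0 0 0 14" --pt "0 0 0 0 18" --pt "0 0 0 0 22" --pt "0 0 0 0 27" --pt "0 0 0 0 32" --pt "0 0 0 0 38" --pt "0 0 0 0 44" --pt "0 0 0 0 50" --pt "0 0 0 0 50" --pt "0 0 0 0 50" --pt "0 0 0 0 50"

```text
t: 17.43
tool_pos: [0.5451, -0.1841, 0.2368]
eef_rot: [2.238, 2.205, -0.0]
contact_force: [0.1, 0.2, 0.5]
width: 0.501
gripper_force: 0.0
```

Call:
servo_tool --pt "0 0 -0.2 0 50" --pt "0 0 -0.6 0 50" --pt "0 0 -1.2 0 50" --pt "0 0 -2 0 50" --pt "0 0 -3 0 50" --pt "0 0 -4.5 0 50" --pt "0 0 -6 0 50" --pt "0 0 -8 0 50" --pt "0 0 -10 0 50" --pt "0 0 -12 0 50" --pt "0 0 -14 0 50" --pt "0 0 -15 0 50" --pt "0 0 -15 0 50"

```text
t: 18.52
tool_pos: [0.5464, -0.1847, 0.3904]
eef_rot: [2.234, 2.201, 0.003]
contact_force: [0.7, 0.1, -0.5]
width: 0.501
gripper_force: 0.0
```

```bash
python3 - <<'E'
from rig import *; from h import *
show(sense())
t=snapshot("top");c=snapshot("scene");np.savez("scene2.npz",**c)
f=lambda i,x,y,w,h:cv2.resize(i[y:y+h,x:x+w,::-1],(400,300),interpolation=cv2.INTER_CUBIC)
cv2.imwrite("pics/m7.png",np.vstack([np.hstack([f(t["color"],265,95,140,105),f(c["color"],290,110,140,105)]),cv2.resize(c["color"][:,:,::-1],(800,600))[100:400]]))
E
```

```text
18.5167 [ 0.5464 -0.1847  0.3904] [2.234 2.201 0.003] [ 0.72  0.1  -0.52] [ 0.01  0.03 -0.  ] 0.501 0.0
```

View pics/m7.png

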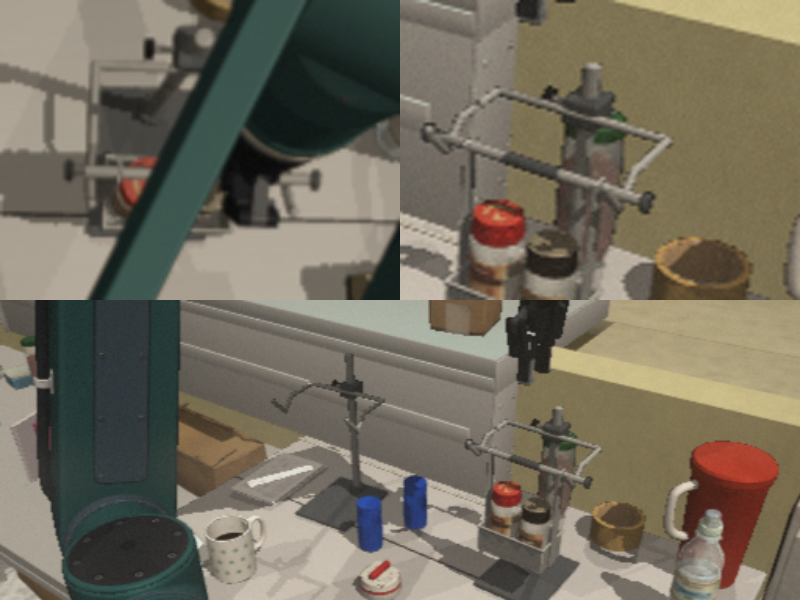

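The caddy hangs in both hooks of the second stand, from (435,130) to (645,200), with both jars upright. The bystanders have not moved and the gripper is clear.

Call:
servo_tool --pt "0 0 0 0 50" --pt "0 0 0 0 50" --pt "0 0 0 0 50" --pt "0 0 0 0 50"

```text
t: 18.95
tool_pos: [0.5448, -0.1839, 0.3859]
eef_rot: [-2.237, -2.204, 0.001]
contact_force: [-0.5, 0.0, 0.1]
width: 0.502
gripper_force: 0.0
```

```bash
python3 -c "
from rig import *
print(hand_in())"
```

```text
the job is handed in; nothing more can be done
None
```

The caddy now hangs with its bar in both hooks of the second stand (bar axis about 248 mm above the table), both jars are standing, the mug and timer look untouched and the tin was never approached (it was outside my last picture), and the job was handed in at about 19 s.

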